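Nest the screening cans on the electronics bench

TASK

Put together the magnetic screen: of the three open-topped metal cans, first stand the middle-sized one inside the wide, low one, then stand the slim, tall one inside the middle-sized one. Lower each can until it stands upright on the floor of the one around it instead of dropping it, and leave the closed metal can with the two black terminals where it stands.

Things in the scene. Friction and masses are not known exactly. Their poses are not given: they have to be found in the camera images.
- wide_floor (a point): The wide, low round can of plain steel, open at the top: 110 mm outside diameter, 35 mm high, wall 3 mm (inside diameter 104 mm), floor 4 mm thick. The point is the centre of its inner floor, 4 mm above its underside; z is the can's axis, up. It stands loose on the bench, about 0.35 kg.
- mid_center (a point): The middle-sized round can of plain steel, open at the top: 64 mm outside diameter, 70 mm high, wall 3 mm (inside diameter 58 mm), floor 4 mm thick. The point is on its axis half-way up, 35 mm above its underside; z is the axis, up. It stands loose on the bench, about 0.18 kg. Nested, it stands 39 mm proud of the wide can; take it across its outside near the top so that the fingers stay above the wide can's rim.
- slim_center (a point): The slim, tall round can of plain steel, open at the top: 36 mm outside diameter, 105 mm high, wall 3 mm, floor 4 mm thick. The point is on its axis half-way up, 52.5 mm above its underside; z is the axis, up. It stands loose on the bench, about 0.12 kg. Nested, it stands 39 mm proud of the middle can; take it across its outside near the top so that the fingers stay above the middle can's rim.
- sealed_center (a point): Not to be used: a closed round steel can, 60 mm diameter, 60 mm high, with a flat closed top and two short black terminals (8 mm high) on it. The point is on its axis half-way up, 30 mm above its underside; z is the axis, up. It stands loose on the bench, about 0.45 kg. Other things lying near the cans are no more than 40 mm high; a white mug 90 mm high stands off to the right.
Mind the look-alikes: they are no part of the job. What is shaped like the part that bears wide_floor but blue or purple is not meant.

How it is judged:
On the way, in this order (a step that is already met when the one before it is completed fails the run):
1. the middle can stands upright on the floor of the wide can, let go (horizontal distance between mid_center and wide_floor below 0.024 m and z of mid_center in the frame of wide_floor below 0.041 m and angle between mid_center's own z axis and vertical below 0.17 rad and contact force between the fingers and mid below 0.1 N), for 0.2 s.
2. the slim can stands upright on the floor of the middle can, let go (horizontal distance between slim_center and mid_center below 0.015 m and z of slim_center in the frame of mid_center below 0.028 m and angle between slim_center's own z axis and vertical below 0.17 rad and contact force between the fingers and slim below 0.1 N), for 0.2 s.
At the end, for the whole second after the job is handed in: The wide can stands on the bench, the middle can stands on its floor (centres within 24 mm, bottom within 6 mm of the floor) and the slim can stands on the middle can's floor (centres within 15 mm, bottom within 6.5 mm of the floor); all three are upright within 10 degrees and at rest (horizontal distance between mid_center and wide_floor below 0.024 m and z of mid_center in the frame of wide_floor below 0.041 m and horizontal distance between slim_center and mid_center below 0.015 m and z of slim_center in the frame of mid_center below 0.028 m and angle between each of wide_floor, mid_center, slim_center's own z axis and vertical below 0.17 rad and height (world z) of wide_floor below 0.015 m and linear speed of each of wide, mid, slim below 0.02 m/s); the robot touches nothing.
It fails at once if the closed can with the terminals is moved by more than 30 mm or tipped (distance of sealed_center from where it was at the start of the episode above 0.03 m or angle between sealed_center's own z axis and vertical above 0.3 rad).
It fails at once if the middle can is dropped (falls freely from more than about 25 mm) (linear speed of mid above 0.7 m/s and contact force between the fingers and mid below 0.1 N).
It fails at once if the slim can is dropped (falls freely from more than about 25 mm) (linear speed of slim above 0.7 m/s and contact force between the fingers and slim below 0.1 N).
It also fails if it takes over 61 s, if anything falls off the work surface, if the arm or the gripper's body presses on something with over 40 N, if the wrist force passes 120 N, or if a joint passes its speed limit or range.

ROBOT

A 7-joint arm with a two-finger parallel gripper is mounted at the origin on the work surface. World frame = base frame: x ahead of the robot, y to its left, z up, the work surface at z = 0. Lengths are in m, angles in rad, forces in N, time in s.
With the tool pointing down it reaches from about 0.35 to 0.9 m from the base axis. Payload 8.1 kg.
Tool frame: the origin (TCP) lies on the centre line of the jaws, within the pads' length; the fingertips stand 22 mm ahead of it and the grasp point (between the pads) lies 3 mm ahead of it (arm.finger_overhang is the distance from the TCP to the fingertips, in m); z points along the fingers, y is the direction in which the jaws open and shut (so a half turn about z gives the same grasp; the last joint's range is limited). The gripper opens to 92 mm and grips with 3 to 60 N. Pads are 19 mm wide; open, the fingers measure 130 mm over their backs; the gripper's body (75 mm by 190 mm) begins 47 mm behind the grasp point.
Start: joints at [-1.398, 0.434, 0.025, 1.573, -0.012, 1.134, -0.075], TCP at [0.17, 0.601, 0.249] pointing down, gripper open.
Joint ranges: [-2.62, 2.62], [-0.44, 2.09], [-1.27, 1.32], [0.08, 2.57], [-1.32, 4.46], [0.12, 2], [-2.74, 2.74]. Speed limits (rad/s): [2.22, 2.22, 3.01, 3.01, 3.14, 3.14, 3.14].

INTERFACE

Orientations are given as a rotation vector (axis times angle).
In Python, from cell import arm gives the robot as it stands. The module is installed in compiled form; this text tells all that it offers.
- The arm moves only by the tool step_arm, never from a script. Its argument "plan" is a list of rows, each an object of numbers: "wx", "wy", "wz": the turn, a rotation vector about the tool's x, y, z in units of 6 degrees (1.0 is 6 degrees); "tx", "ty", "tz": the shift along the tool's x, y, z in cm; "hand": the opening, from 0 (shut) to 1 (fully open). A call has exactly 10 rows; each row shifts and turns the commanded pose from where the row before left it, along the tool's axes as they then stand; what a row does not reach is not made up. A row lasts 1/12 s, in which the tool goes at most 41.7 mm and 7.16 degrees, less where a joint would pass 70% of its speed; a pose out of reach is approached as far as the arm can. A call is refused whole if a number of a shift passes 4.17 or a number of a turn 1, either way. A call with a gripper value outside its range is refused whole. The fingers move at their own pace and stop on an object; "force" is the grip in N (left out, the last holds). Time passes only in rows, so rows that do not move let the fingers close, or fill a call up. It gives the time, the measured TCP pose, the force and the opening at its end, in the units of the state.
- arm.observe(): the state, without advancing time (a new reading comes with each control period).
- arm.get_image(name): name is "scene" or "top"; returns (picture, depth): 400x640x3 uint8, red, green, blue; 400x640 float32, m along the optical axis (not along the pixel's ray), 0 where there is no reading.
- arm.calibration(name): a dict with "mtx" (3x3 intrinsics, pixels), "dist_coeffs" ([k1, k2, p1, p2, k3] as OpenCV has them; the pictures are not rectified), "R" (3x3) and "t" (3): a world point X has camera coordinates R X + t. Camera axes: x right, y down, z forward; pixel columns grow to the right and rows downward; lengths in m; the calibration is good to about 2 mm. A picture is of the moment at which its call begins. calibration takes no time and is no camera call.
- arm.sign_off(): hands the job in, once; it reports no verdict.
The state is a dict: "clock": time; "joints": joint angles; "dq": joint speeds; "joint_efforts": joint torques, N m; "position": TCP position; "ee_rot": TCP orientation; "force": force on the tool from outside, world axes, zero at the start; "ft_torque": the same for the moment, N m; "width": opening from 0.0 (shut) to 1.0 (fully open).
Only numpy, scipy, OpenCV 4.12 (cv2) and the standard library are available. Lean on these libraries where they do the work, as an engineer would, in place of code of your own. Each camera call takes 0.05 s, during which the arm holds its last target.

## Working session

There is one attempt and no reset: what is moved stays moved. The work goes in short steps, Python scripts to look and compute and a tool call to move; the robot and the scene stay as the last step left them, time stands still between calls to the robot, and variables do not carry over. Pictures are saved under pics/ and viewed, and the job is handed in when it is done.

Besides the shell and the picture viewer there is one more tool, called after "Call:" as a command line: name --argument value ..., lists and objects as JSON in quotes. step_arm: Moves the arm, as the interface text tells. Its arguments: {"type":"object","properties":{"plan":{"type":"array"},"force":{"type":"number"}},"required":["plan"]}

```bash
mkdir -p pics
cat > h.py <<'E'
import numpy as np, cv2
from cell import arm
def grab(n,f):
    im,d=arm.get_image(n); cv2.imwrite(f'pics/{f}.png',im[:,:,::-1]); np.save(f'pics/{f}_d.npy',d); return im,d
def world(cal,uv,d):
    K=np.array(cal['mtx'],float);D=np.array(cal['dist_coeffs'],float)
    p=cv2.undistortPoints(np.array(uv,float).reshape(-1,1,2),K,D).reshape(-1,2)
    c=np.c_[p,np.ones(len(p))]*np.array(d).reshape(-1,1)
    return (c-np.array(cal['t']).reshape(1,3))@np.array(cal['R'])
def rayz(cal,uv,z):
    K=np.array(cal['mtx'],float);D=np.array(cal['dist_coeffs'],float)
    p=cv2.undistortPoints(np.array(uv,float).reshape(-1,1,2),K,D).reshape(-1,2)
    R=np.array(cal['R']);o=-R.T@np.array(cal['t']).ravel();dr=np.c_[p,np.ones(len(p))]@R
    return o+dr*((z-o[2])/dr[:,2])[:,None]
E
python3 - <<'E'
from h import *
for n in('scene','top'):
    grab(n,n+'0');c=arm.calibration(n);print(n,c)
print(arm.observe())
E
```

```text
scene {'mtx': array([[416.18729955,   0.        , 321.98787877],
       [  0.        , 416.18729955, 194.920003  ],
       [  0.        ,   0.        ,   1.        ]]), 'dist_coeffs': array([0.00744228, 0.        , 0.        , 0.        , 0.        ]), 'R': array([[-0.57315591,  0.81930861, -0.01502357],
       [ 0.49385973,  0.33073848, -0.80418569],
       [-0.65390739, -0.46834332, -0.59418824]]), 't': array([ 0.27308948, -0.17677273,  1.31950671])}
top {'mtx': array([[480.06610324,   0.        , 321.89106607],
       [  0.        , 480.06610324, 198.54786763],
       [  0.        ,   0.        ,   1.        ]]), 'dist_coeffs': array([-0.04243028,  0.        ,  0.        ,  0.        ,  0.        ]), 'R': array([[ 0.01322497, -0.99982042,  0.01357303],
       [-0.99704016, -0.01421392, -0.0755572 ],
       [ 0.07573656, -0.01253361, -0.99704909]]), 't': array([-0.00856901,  0.49448545,  1.18828141])}
{'clock': 0.1, 'joints': array([-1.39761315,  0.43515185,  0.02498219,  1.57402112, -0.01157546,
        1.13401475, -0.07510147]), 'dq': array([ 1.14943569e-03, -2.28103531e-04,  2.33704572e-05, -2.78326934e-03,
        1.68476036e-03, -1.47747792e-03, -2.59381936e-04]), 'joint_efforts': array([ 3.22534783e-03, -6.69125390e+01,  9.87874120e-01, -3.15145147e+01,
       -6.05727942e-02,  3.73615720e-02,  1.09072414e-04]), 'position': array([0.17012939, 0.60094053, 0.24801865]), 'ee_rot': array([-4.31928235e-01, -3.11171509e+00,  2.27759809e-03]), 'force': array([0.27423532, 0.08816427, 0.38303802]), 'ft_torque': array([-0.02410007, -0.02361129,  0.00430286]), 'width': 0.9982309942186635}
```

View pics/scene0.png

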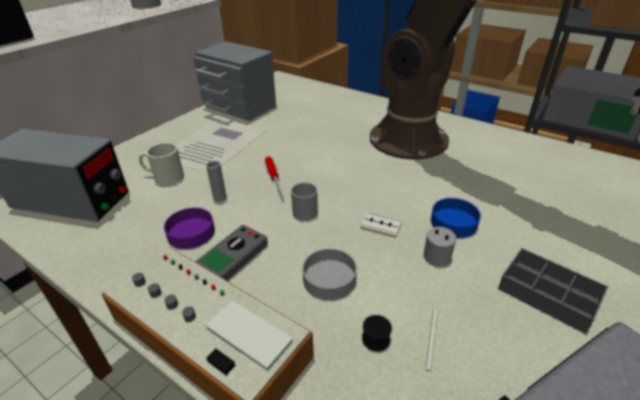

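View pics/top0.png

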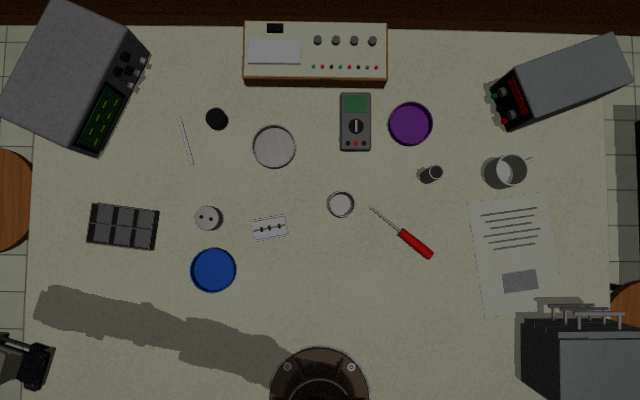

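The candidates are:
- **Wide can:** grey at top (274,147) / scene (330,273). The look-alikes are blue (213,270) and purple (410,124).
- **Mid can:** open grey at top (341,204) / scene (305,201). The look-alikes are the sealed can with terminals at (208,218) and the mug at (505,172).
- **Slim can:** top (431,174) / scene (216,181). The look-alike is the black knob at (216,119).

I choose the three plain grey open cans, and check them next with a close crop and measurements.

Run:
```python
from h import *
t=cv2.imread('pics/top0.png');s=cv2.imread('pics/scene0.png')
def crop(im,c,r):
    x,y=c;return cv2.resize(im[y-r:y+r,x-r:x+r],(260,260),interpolation=cv2.INTER_CUBIC)
a=np.hstack([crop(t,(274,147),32),crop(t,(341,204),25),crop(t,(431,174),25)])
b=np.hstack([crop(s,(330,273),40),crop(s,(305,201),30),crop(s,(216,181),30)])
cv2.imwrite('pics/crops.png',np.vstack([a,b]))
for n,pts in(('top',{'wide':(274,147),'mid':(341,204),'slim':(431,174),'sealed':(208,218)}),('scene',{'wide':(330,273),'mid':(305,201),'slim':(216,181),'sealed':(440,246)})):
    cal=arm.calibration(n);d=np.load(f'pics/{n}0_d.npy')
    V,U=np.mgrid[0:400,0:640]
    W=world(cal,np.c_[U.ravel(),V.ravel()],d.ravel()).reshape(400,640,3)
    print(n,'cam',-np.array(cal['R']).T@cal['t'])
    for k,(u,v) in pts.items():
        r=40 if k=='wide' else 30
        w=W[v-r:v+r,u-r:u+r].reshape(-1,3);dd=d[v-r:v+r,u-r:u+r].ravel();w=w[dd>0]
        c=W[v,u]
        w=w[np.hypot(*(w[:,:2]-c[:2]).T)<0.08]
        h=np.percentile(w[:,2],99)
        q=w[w[:,2]>h-0.006]
        ctr,rad=cv2.minEnclosingCircle(q[:,:2].astype(np.float32))
        print(k,'c',c.round(3),'top z',h.round(4),'n',len(q),'circle',np.round(ctr,4),round(rad,4),'mean',q.mean(0).round(4))
```

```text
top cam [0.40313883 0.01335455 1.22225314]
wide c [0.627 0.123 0.004] top z 0.0372 n 171 circle [0.6252 0.1237] 0.0554 mean [0.6252 0.125  0.0351]
mid c [ 0.482 -0.051  0.006] top z 0.0711 n 99 circle [ 0.4801 -0.0484] 0.032 mean [ 0.4796 -0.0486  0.0699]
slim c [ 0.563 -0.282  0.003] top z 0.1049 n 68 circle [ 0.5555 -0.2685] 0.0186 mean [ 0.556  -0.2683  0.1042]
sealed c [0.44  0.274 0.059] top z 0.0648 n 356 circle [0.442  0.2768] 0.0298 mean [0.4413 0.2772 0.0616]
scene cam [1.10665897 0.45270314 0.64598005]
wide c [0.615 0.117 0.005] top z 0.0372 n 348 circle [0.6252 0.1224] 0.0565 mean [0.6286 0.1227 0.035 ]
mid c [ 0.503 -0.029  0.06 ] top z 0.0718 n 158 circle [ 0.4796 -0.0509] 0.0342 mean [ 0.4818 -0.0491  0.0695]
slim c [ 0.567 -0.255  0.066] top z 0.1067 n 78 circle [ 0.5565 -0.2683] 0.0195 mean [ 0.5566 -0.2691  0.1048]
sealed c [0.468 0.287 0.057] top z 0.0666 n 328 circle [0.4418 0.2793] 0.0295 mean [0.4431 0.2793 0.0624]
```

View pics/crops.png

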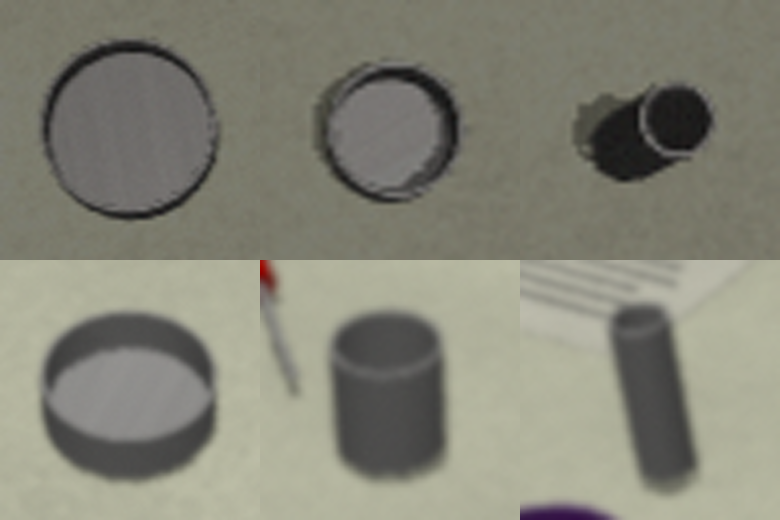

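The crops show three plain-steel open cans: wide, mid and slim. Both views agree to about 2 mm on centre and height:

| Can | Centre x, y (m) | Height (m) |
|---|---|---|
| Wide | (.625, .123) | .036 |
| Mid | (.480, -.049) | .070 |
| Slim | (.556, -.2685) | .105 |

Next I work out the moves.

```bash
cat > go.py <<'E'
import sys
from h import *
from scipy.spatial.transform import Rotation as Ro
o=arm.observe();R=Ro.from_rotvec(o['ee_rot']);p=np.array(o['position'])
print('t',round(o['clock'],2),'p',p.round(4),'w',round(o['width'],3),'F',o['force'].round(1),'j',o['joints'].round(2))
print('tilt z',R.apply([0,0,1]).round(4),'y',R.apply([0,1,0]).round(3))
for a in sys.argv[1:]:
    q=np.array([float(v) for v in a.split(',')]);print(a,'tool cm',(R.inv().apply(q-p)*100).round(2),'norm',round(np.linalg.norm(q-p)*100,1));p=q
E
python3 go.py 0.48,-0.049,0.20 0.48,-0.049,0.066
```

```text
t 0.1 p [0.1701 0.6009 0.248 ] w 0.998 F [0.3 0.1 0.4] j [-1.4   0.44  0.02  1.57 -0.01  1.13 -0.08]
tilt z [-2.0e-04 -1.4e-03 -1.0e+00] y [ 0.272  0.962 -0.001]
0.48,-0.049,0.20 tool cm [-47.52 -54.09   4.89] norm 72.2
0.48,-0.049,0.066 tool cm [ 0.    0.02 13.4 ] norm 13.4
```

Call:
step_arm --plan '[{"tx": -2.4,"ty": -2.7,"tz": 0.2,"hand": 1},{"tx": -2.4,"ty": -2.7,"tz": 0.2,"hand": 1},{"tx": -2.4,"ty": -2.7,"tz": 0.2,"hand": 1},{"tx": -2.4,"ty": -2.7,"tz": 0.2,"hand": 1},{"tx": -2.4,"ty": -2.7,"tz": 0.2,"hand": 1},{"tx": -2.4,"ty": -2.7,"tz": 0.2,"hand": 1},{"tx": -2.4,"ty": -2.7,"tz": 0.2,"hand": 1},{"tx": -2.4,"ty": -2.7,"tz": 0.2,"hand": 1},{"tx": -2.4,"ty": -2.7,"tz": 0.2,"hand": 1},{"tx": -2.4,"ty": -2.7,"tz": 0.2,"hand": 1}]' --force 20

```text
invalid input at $.plan[0]: expected keys wx, wy, wz, tx, ty, tz, hand
```

Call:
step_arm --plan '[{"tx": -2.4,"ty": -2.7,"tz": 0.2,"hand": 1},{"tx": -2.4,"ty": -2.7,"tz": 0.2,"hand": 1},{"tx": -2.4,"ty": -2.7,"tz": 0.2,"hand": 1},{"tx": -2.4,"ty": -2.7,"tz": 0.2,"hand": 1},{"tx": -2.4,"ty": -2.7,"tz": 0.2,"hand": 1},{"tx": -2.4,"ty": -2.7,"tz": 0.2,"hand": 1},{"tx": -2.4,"ty": -2.7,"tz": 0.2,"hand": 1},{"tx": -2.4,"ty": -2.7,"tz": 0.2,"hand": 1},{"hand": 1},{"hand": 1}]'

```text
invalid input at $.plan[0]: expected keys wx, wy, wz, tx, ty, tz, hand
```

```bash
python3 go.py 0.48,-0.049,0.20 0.48,-0.049,0.066
```

```text
t 0.1 p [0.1701 0.6009 0.248 ] w 0.998 F [0.3 0.1 0.4] j [-1.4   0.44  0.02  1.57 -0.01  1.13 -0.08]
tilt z [-2.0e-04 -1.4e-03 -1.0e+00] y [ 0.272  0.962 -0.001]
0.48,-0.049,0.20 tool cm [-47.52 -54.09   4.89] norm 72.2
0.48,-0.049,0.066 tool cm [ 0.    0.02 13.4 ] norm 13.4
```

All keys are needed.

Call:
step_arm --plan '[{"wx": 0,"wy": 0,"wz": 0,"tx": -2.4,"ty": -2.7,"tz": 0.2,"hand": 1},{"wx": 0,"wy": 0,"wz": 0,"tx": -2.4,"ty": -2.7,"tz": 0.2,"hand": 1},{"wx": 0,"wy": 0,"wz": 0,"tx": -2.4,"ty": -2.7,"tz": 0.2,"hand": 1},{"wx": 0,"wy": 0,"wz": 0,"tx": -2.4,"ty": -2.7,"tz": 0.2,"hand": 1},{"wx": 0,"wy": 0,"wz": 0,"tx": -2.4,"ty": -2.7,"tz": 0.2,"hand": 1},{"wx": 0,"wy": 0,"wz": 0,"tx": -2.4,"ty": -2.7,"tz": 0.2,"hand": 1},{"wx": 0,"wy": 0,"wz": 0,"tx": -2.4,"ty": -2.7,"tz": 0.2,"hand": 1},{"wx": 0,"wy": 0,"wz": 0,"tx": -2.4,"ty": -2.7,"tz": 0.2,"hand": 1},{"wx": 0,"wy": 0,"wz": 0,"tx": -2.4,"ty": -2.7,"tz": 0.2,"hand": 1},{"wx": 0,"wy": 0,"wz": 0,"tx": -2.4,"ty": -2.7,"tz": 0.2,"hand": 1}]' --force 20

```text
clock: 0.93
position: [0.3279, 0.2744, 0.2285]
ee_rot: [-0.432, -3.112, 0.0]
force: [1.0, 0.4, 0.4]
width: 0.996
```

```bash
python3 go.py 0.48,-0.049,0.20 0.48,-0.049,0.066
```

```text
t 0.93 p [0.3279 0.2744 0.2285] w 0.996 F [1.  0.4 0.4] j [-0.96  0.13  0.16  2.06 -0.02  0.95  0.5 ]
tilt z [-2.e-04  0.e+00 -1.e+00] y [ 0.272  0.962 -0.   ]
0.48,-0.049,0.20 tool cm [-23.45 -26.97   2.85] norm 35.9
0.48,-0.049,0.066 tool cm [-0.   0.  13.4] norm 13.4
```

Call:
step_arm --plan '[{"wx": 0,"wy": 0,"wz": 0,"tx": -2.6,"ty": -3.0,"tz": 0.3,"hand": 1},{"wx": 0,"wy": 0,"wz": 0,"tx": -2.6,"ty": -3.0,"tz": 0.3,"hand": 1},{"wx": 0,"wy": 0,"wz": 0,"tx": -2.6,"ty": -3.0,"tz": 0.3,"hand": 1},{"wx": 0,"wy": 0,"wz": 0,"tx": -2.6,"ty": -3.0,"tz": 0.3,"hand": 1},{"wx": 0,"wy": 0,"wz": 0,"tx": -2.6,"ty": -3.0,"tz": 0.3,"hand": 1},{"wx": 0,"wy": 0,"wz": 0,"tx": -2.6,"ty": -3.0,"tz": 0.3,"hand": 1},{"wx": 0,"wy": 0,"wz": 0,"tx": -2.6,"ty": -3.0,"tz": 0.3,"hand": 1},{"wx": 0,"wy": 0,"wz": 0,"tx": -2.6,"ty": -3.0,"tz": 0.3,"hand": 1},{"wx": 0,"wy": 0,"wz": 0,"tx": -2.4,"ty": -2.8,"tz": 0.3,"hand": 1},{"wx": 0,"wy": 0,"wz": 0,"tx": 0,"ty": 0,"tz": 0,"hand": 1}]'

```text
clock: 1.77
position: [0.4797, -0.0522, 0.2016]
ee_rot: [0.444, 3.108, -0.005]
force: [0.2, 0.2, -0.6]
width: 0.998
```

```bash
python3 go.py 0.48,-0.049,0.066
```

```text
t 1.77 p [ 0.4797 -0.0522  0.2016] w 0.998 F [ 0.2  0.2 -0.6] j [-0.37  0.26  0.44  2.   -0.14  0.91  1.44]
tilt z [ 0.0018 -0.0036 -1.    ] y [ 0.28   0.96  -0.003]
0.48,-0.049,0.066 tool cm [ 0.1   0.36 13.56] norm 13.6
```

Call:
step_arm --plan '[{"wx": 0,"wy": 0,"wz": 0,"tx": 0,"ty": 0,"tz": 1.0,"hand": 1},{"wx": 0,"wy": 0,"wz": 0,"tx": 0,"ty": 0,"tz": 1.5,"hand": 1},{"wx": 0,"wy": 0,"wz": 0,"tx": 0,"ty": 0,"tz": 1.5,"hand": 1},{"wx": 0,"wy": 0,"wz": 0,"tx": 0,"ty": 0,"tz": 1.5,"hand": 1},{"wx": 0,"wy": 0,"wz": 0,"tx": 0,"ty": 0,"tz": 1.5,"hand": 1},{"wx": 0,"wy": 0,"wz": 0,"tx": 0,"ty": 0,"tz": 0.5,"hand": 1},{"wx": 0,"wy": 0,"wz": 0,"tx": 0,"ty": 0,"tz": 0,"hand": 1},{"wx": 0,"wy": 0,"wz": 0,"tx": 0,"ty": 0,"tz": 0,"hand": 1},{"wx": 0,"wy": 0,"wz": 0,"tx": 0,"ty": 0,"tz": 0,"hand": 1},{"wx": 0,"wy": 0,"wz": 0,"tx": 0,"ty": 0,"tz": 0,"hand": 1}]'

```text
clock: 2.6
position: [0.4783, -0.0446, 0.1274]
ee_rot: [0.431, 3.111, 0.001]
force: [-0.8, -0.7, 0.5]
width: 1.001
```

```bash
python3 go.py 0.48,-0.049,0.066
```

```text
t 2.6 p [ 0.4783 -0.0446  0.1274] w 1.001 F [-0.8 -0.7  0.5] j [-0.33  0.37  0.4   2.09 -0.21  0.73  1.5 ]
tilt z [ 1.4e-03  3.0e-04 -1.0e+00] y [0.272 0.962 0.001]
0.48,-0.049,0.066 tool cm [-0.27 -0.38  6.14] norm 6.2
```

Call:
step_arm --plan '[{"wx": 0,"wy": 0,"wz": 0,"tx": -0.3,"ty": -0.4,"tz": 0,"hand": 1},{"wx": 0,"wy": 0,"wz": 0,"tx": 0,"ty": 0,"tz": 0.6,"hand": 1},{"wx": 0,"wy": 0,"wz": 0,"tx": 0,"ty": 0,"tz": 1.1,"hand": 1},{"wx": 0,"wy": 0,"wz": 0,"tx": 0,"ty": 0,"tz": 1.1,"hand": 1},{"wx": 0,"wy": 0,"wz": 0,"tx": 0,"ty": 0,"tz": 1.1,"hand": 1},{"wx": 0,"wy": 0,"wz": 0,"tx": 0,"ty": 0,"tz": 1.1,"hand": 1},{"wx": 0,"wy": 0,"wz": 0,"tx": 0,"ty": 0,"tz": 0.8,"hand": 1},{"wx": 0,"wy": 0,"wz": 0,"tx": 0,"ty": 0,"tz": 0.3,"hand": 1},{"wx": 0,"wy": 0,"wz": 0,"tx": 0,"ty": 0,"tz": 0,"hand": 1},{"wx": 0,"wy": 0,"wz": 0,"tx": 0,"ty": 0,"tz": 0,"hand": 1}]'

```text
clock: 3.43
position: [0.4798, -0.0497, 0.0659]
ee_rot: [0.432, 3.112, -0.0]
force: [-0.5, 0.1, 0.4]
width: 0.996
```

```bash
python3 go.py 0.48,-0.049,0.066; python3 -c "
from h import *
grab('scene','s1')"
```

```text
t 3.43 p [ 0.4798 -0.0497  0.0659] w 0.996 F [-0.5  0.1  0.4] j [-0.27  0.47  0.34  2.13 -0.28  0.58  1.57]
tilt z [ 1.e-04 -0.e+00 -1.e+00] y [ 0.273  0.962 -0.   ]
0.48,-0.049,0.066 tool cm [-0.01  0.07 -0.01] norm 0.1
```

View pics/s1.png

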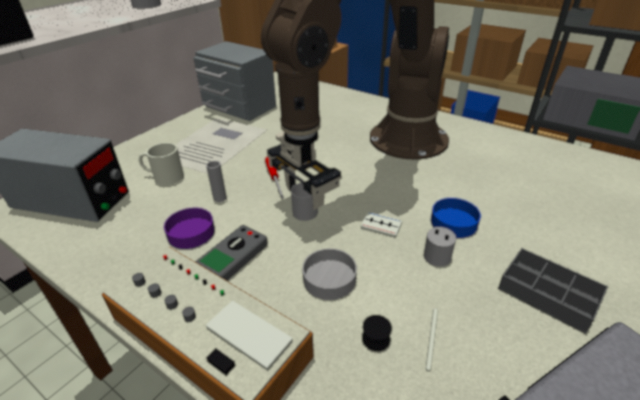

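The fingers straddle the mid can at (305,200). Closing now.

Call:
step_arm --plan '[{"wx": 0,"wy": 0,"wz": 0,"tx": 0,"ty": 0,"tz": 0,"hand": 0.6},{"wx": 0,"wy": 0,"wz": 0,"tx": 0,"ty": 0,"tz": 0,"hand": 0.6},{"wx": 0,"wy": 0,"wz": 0,"tx": 0,"ty": 0,"tz": 0,"hand": 0.5},{"wx": 0,"wy": 0,"wz": 0,"tx": 0,"ty": 0,"tz": 0,"hand": 0.4},{"wx": 0,"wy": 0,"wz": 0,"tx": 0,"ty": 0,"tz": 0,"hand": 0.3},{"wx": 0,"wy": 0,"wz": 0,"tx": 0,"ty": 0,"tz": 0,"hand": 0.2},{"wx": 0,"wy": 0,"wz": 0,"tx": 0,"ty": 0,"tz": 0,"hand": 0.2},{"wx": 0,"wy": 0,"wz": 0,"tx": 0,"ty": 0,"tz": 0,"hand": 0.2},{"wx": 0,"wy": 0,"wz": 0,"tx": 0,"ty": 0,"tz": 0,"hand": 0.2},{"wx": 0,"wy": 0,"wz": 0,"tx": 0,"ty": 0,"tz": 0,"hand": 0.2}]' --force 25

```text
clock: 4.32
position: [0.4797, -0.0495, 0.0659]
ee_rot: [0.432, 3.111, 0.0]
force: [-1.2, -1.0, 5.3]
width: 0.699
```

```bash
python3 go.py 0.48,-0.049,0.146 .6252,.123,.146 .6252,.123,.071
```

```text
t 4.32 p [ 0.4797 -0.0495  0.0659] w 0.699 F [-1.2 -1.   5.3] j [-0.27  0.47  0.34  2.13 -0.28  0.58  1.57]
tilt z [ 3.e-04  1.e-04 -1.e+00] y [0.272 0.962 0.   ]
0.48,-0.049,0.146 tool cm [-0.01  0.06 -8.01] norm 8.0
.6252,.123,.146 tool cm [-9.29e+00  2.05e+01  1.00e-02] norm 22.5
.6252,.123,.071 tool cm [ 0.  -0.   7.5] norm 7.5
```

Call:
step_arm --plan '[{"wx": 0,"wy": 0,"wz": 0,"tx": 0,"ty": 0,"tz": -0.4,"hand": 0.2},{"wx": 0,"wy": 0,"wz": 0,"tx": 0,"ty": 0,"tz": -0.8,"hand": 0.2},{"wx": 0,"wy": 0,"wz": 0,"tx": 0,"ty": 0,"tz": -1.2,"hand": 0.2},{"wx": 0,"wy": 0,"wz": 0,"tx": 0,"ty": 0,"tz": -1.2,"hand": 0.2},{"wx": 0,"wy": 0,"wz": 0,"tx": 0,"ty": 0,"tz": -1.2,"hand": 0.2},{"wx": 0,"wy": 0,"wz": 0,"tx": 0,"ty": 0,"tz": -1.2,"hand": 0.2},{"wx": 0,"wy": 0,"wz": 0,"tx": 0,"ty": 0,"tz": -1.2,"hand": 0.2},{"wx": 0,"wy": 0,"wz": 0,"tx": 0,"ty": 0,"tz": -0.8,"hand": 0.2},{"wx": 0,"wy": 0,"wz": 0,"tx": 0,"ty": 0,"tz": 0,"hand": 0.2},{"wx": 0,"wy": 0,"wz": 0,"tx": 0,"ty": 0,"tz": 0,"hand": 0.2}]'

```text
clock: 5.15
position: [0.4797, -0.0494, 0.146]
ee_rot: [0.431, 3.111, 0.0]
force: [-0.4, -0.9, -2.7]
width: 0.701
```

Call:
step_arm --plan '[{"wx": 0,"wy": 0,"wz": 0,"tx": -0.5,"ty": 1.2,"tz": 0,"hand": 0.2},{"wx": 0,"wy": 0,"wz": 0,"tx": -1.0,"ty": 2.2,"tz": 0,"hand": 0.2},{"wx": 0,"wy": 0,"wz": 0,"tx": -1.2,"ty": 2.6,"tz": 0,"hand": 0.2},{"wx": 0,"wy": 0,"wz": 0,"tx": -1.3,"ty": 2.8,"tz": 0,"hand": 0.2},{"wx": 0,"wy": 0,"wz": 0,"tx": -1.3,"ty": 2.8,"tz": 0,"hand": 0.2},{"wx": 0,"wy": 0,"wz": 0,"tx": -1.3,"ty": 2.8,"tz": 0,"hand": 0.2},{"wx": 0,"wy": 0,"wz": 0,"tx": -1.2,"ty": 2.7,"tz": 0,"hand": 0.2},{"wx": 0,"wy": 0,"wz": 0,"tx": -1.0,"ty": 2.2,"tz": 0,"hand": 0.2},{"wx": 0,"wy": 0,"wz": 0,"tx": -0.5,"ty": 1.2,"tz": 0,"hand": 0.2},{"wx": 0,"wy": 0,"wz": 0,"tx": 0,"ty": 0,"tz": 0,"hand": 0.2}]'

```text
clock: 5.98
position: [0.6261, 0.1273, 0.144]
ee_rot: [-0.425, -3.112, -0.002]
force: [-0.3, 0.9, -2.1]
width: 0.695
```

```bash
python3 go.py .6252,.123,.146 .6252,.123,.071;python3 -c "
from h import *
grab('scene','s2')"
```

```text
t 5.98 p [0.6261 0.1273 0.144 ] w 0.695 F [-0.3  0.9 -2.1] j [-0.53  0.57  0.38  1.68 -0.25  0.94  1.24]
tilt z [-8.0e-04  1.3e-03 -1.0e+00] y [0.268 0.963 0.001]
.6252,.123,.146 tool cm [-0.03 -0.44 -0.2 ] norm 0.5
.6252,.123,.071 tool cm [-0.01 -0.01  7.5 ] norm 7.5
```

View pics/s2.png

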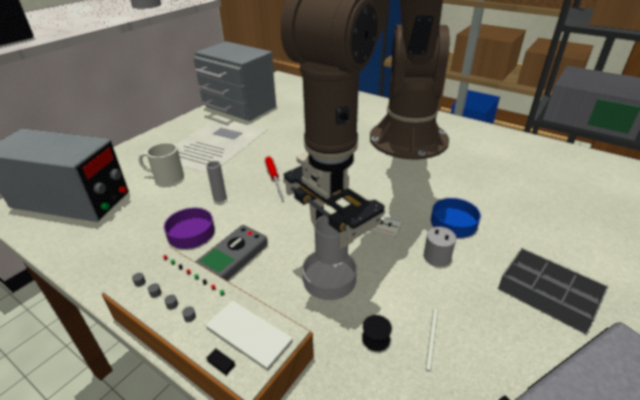

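The mid can is held upright at (333,240), above the wide can at (330,273). Lowering most of the way, then checking.

Call:
step_arm --plan '[{"wx": 0,"wy": 0,"wz": 0,"tx": 0,"ty": -0.2,"tz": 0,"hand": 0.2},{"wx": 0,"wy": 0,"wz": 0,"tx": 0,"ty": 0,"tz": 0.5,"hand": 0.2},{"wx": 0,"wy": 0,"wz": 0,"tx": 0,"ty": 0,"tz": 1.0,"hand": 0.2},{"wx": 0,"wy": 0,"wz": 0,"tx": 0,"ty": 0,"tz": 1.2,"hand": 0.2},{"wx": 0,"wy": 0,"wz": 0,"tx": 0,"ty": 0,"tz": 1.2,"hand": 0.2},{"wx": 0,"wy": 0,"wz": 0,"tx": 0,"ty": 0,"tz": 1.0,"hand": 0.2},{"wx": 0,"wy": 0,"wz": 0,"tx": 0,"ty": 0,"tz": 0.8,"hand": 0.2},{"wx": 0,"wy": 0,"wz": 0,"tx": 0,"ty": 0,"tz": 0.3,"hand": 0.2},{"wx": 0,"wy": 0,"wz": 0,"tx": 0,"ty": 0,"tz": 0,"hand": 0.2},{"wx": 0,"wy": 0,"wz": 0,"tx": 0,"ty": 0,"tz": 0,"hand": 0.2}]'

```text
clock: 6.87
position: [0.6246, 0.1205, 0.0857]
ee_rot: [0.432, 3.112, -0.0]
force: [-0.2, -0.3, -1.9]
width: 0.698
```

```bash
python3 go.py .6252,.123,.071
```

```text
t 6.87 p [0.6246 0.1205 0.0857] w 0.698 F [-0.2 -0.3 -1.9] j [-0.51  0.64  0.35  1.73 -0.28  0.82  1.27]
tilt z [ 1.e-04 -1.e-04 -1.e+00] y [ 0.272  0.962 -0.   ]
.6252,.123,.071 tool cm [0.01 0.26 1.47] norm 1.5
```

Call:
step_arm --plan '[{"wx": 0,"wy": 0,"wz": 0,"tx": 0,"ty": 0.2,"tz": 0.2,"hand": 0.2},{"wx": 0,"wy": 0,"wz": 0,"tx": 0,"ty": 0,"tz": 0.3,"hand": 0.2},{"wx": 0,"wy": 0,"wz": 0,"tx": 0,"ty": 0,"tz": 0.3,"hand": 0.2},{"wx": 0,"wy": 0,"wz": 0,"tx": 0,"ty": 0,"tz": 0.2,"hand": 0.2},{"wx": 0,"wy": 0,"wz": 0,"tx": 0,"ty": 0,"tz": 0.2,"hand": 0.2},{"wx": 0,"wy": 0,"wz": 0,"tx": 0,"ty": 0,"tz": 0.1,"hand": 0.2},{"wx": 0,"wy": 0,"wz": 0,"tx": 0,"ty": 0,"tz": 0.1,"hand": 0.2},{"wx": 0,"wy": 0,"wz": 0,"tx": 0,"ty": 0,"tz": 0.1,"hand": 0.2},{"wx": 0,"wy": 0,"wz": 0,"tx": 0,"ty": 0,"tz": 0,"hand": 0.2},{"wx": 0,"wy": 0,"wz": 0,"tx": 0,"ty": 0,"tz": 0,"hand": 0.2}]'

```text
clock: 7.7
position: [0.625, 0.1224, 0.0707]
ee_rot: [0.432, 3.112, 0.0]
force: [-0.3, 0.8, -2.5]
width: 0.697
```

```bash
python3 go.py .6252,.123,.070
```

```text
t 7.7 p [0.625  0.1224 0.0707] w 0.697 F [-0.3  0.8 -2.5] j [-0.5   0.65  0.34  1.74 -0.29  0.8   1.27]
tilt z [ 1.e-04  0.e+00 -1.e+00] y [0.272 0.962 0.   ]
.6252,.123,.070 tool cm [-0.    0.07  0.07] norm 0.1
```

Call:
step_arm --plan '[{"wx": 0,"wy": 0,"wz": 0,"tx": 0,"ty": 0,"tz": 0.05,"hand": 0.2},{"wx": 0,"wy": 0,"wz": 0,"tx": 0,"ty": 0,"tz": 0.05,"hand": 0.2},{"wx": 0,"wy": 0,"wz": 0,"tx": 0,"ty": 0,"tz": 0,"hand": 0.2},{"wx": 0,"wy": 0,"wz": 0,"tx": 0,"ty": 0,"tz": 0,"hand": 0.2},{"wx": 0,"wy": 0,"wz": 0,"tx": 0,"ty": 0,"tz": 0,"hand": 0.2},{"wx": 0,"wy": 0,"wz": 0,"tx": 0,"ty": 0,"tz": 0,"hand": 0.2},{"wx": 0,"wy": 0,"wz": 0,"tx": 0,"ty": 0,"tz": 0,"hand": 0.2},{"wx": 0,"wy": 0,"wz": 0,"tx": 0,"ty": 0,"tz": 0,"hand": 0.2},{"wx": 0,"wy": 0,"wz": 0,"tx": 0,"ty": 0,"tz": 0,"hand": 0.2},{"wx": 0,"wy": 0,"wz": 0,"tx": 0,"ty": 0,"tz": 0,"hand": 0.2}]'

```text
clock: 8.53
position: [0.625, 0.1224, 0.0699]
ee_rot: [0.432, 3.112, 0.0]
force: [-1.8, -0.5, 5.4]
width: 0.695
```

Contact: Fz went from −2.5 to +5.4 N, so the can is on the floor. Opening and rising.

Call:
step_arm --plan '[{"wx": 0,"wy": 0,"wz": 0,"tx": 0,"ty": 0,"tz": 0,"hand": 0.75},{"wx": 0,"wy": 0,"wz": 0,"tx": 0,"ty": 0,"tz": 0,"hand": 0.85},{"wx": 0,"wy": 0,"wz": 0,"tx": 0,"ty": 0,"tz": 0,"hand": 1},{"wx": 0,"wy": 0,"wz": 0,"tx": 0,"ty": 0,"tz": 0,"hand": 1},{"wx": 0,"wy": 0,"wz": 0,"tx": 0,"ty": 0,"tz": 0,"hand": 1},{"wx": 0,"wy": 0,"wz": 0,"tx": 0,"ty": 0,"tz": 0,"hand": 1},{"wx": 0,"wy": 0,"wz": 0,"tx": 0,"ty": 0,"tz": -0.5,"hand": 1},{"wx": 0,"wy": 0,"wz": 0,"tx": 0,"ty": 0,"tz": -1,"hand": 1},{"wx": 0,"wy": 0,"wz": 0,"tx": 0,"ty": 0,"tz": -1.5,"hand": 1},{"wx": 0,"wy": 0,"wz": 0,"tx": 0,"ty": 0,"tz": -2,"hand": 1}]'

```text
clock: 9.37
position: [0.6243, 0.1222, 0.1201]
ee_rot: [-0.432, -3.11, 0.001]
force: [0.1, -0.2, 0.3]
width: 0.998
```

Call:
step_arm --plan '[{"wx": 0,"wy": 0,"wz": 0,"tx": 0,"ty": 0,"tz": -2,"hand": 1},{"wx": 0,"wy": 0,"wz": 0,"tx": 0,"ty": 0,"tz": -2,"hand": 1},{"wx": 0,"wy": 0,"wz": 0,"tx": 0,"ty": 0,"tz": -2,"hand": 1},{"wx": 0,"wy": 0,"wz": 0,"tx": 0,"ty": 0,"tz": -2,"hand": 1},{"wx": 0,"wy": 0,"wz": 0,"tx": 0,"ty": -1,"tz": 0,"hand": 1},{"wx": 0,"wy": 0,"wz": 0,"tx": 0,"ty": -2,"tz": 0,"hand": 1},{"wx": 0,"wy": 0,"wz": 0,"tx": 0,"ty": -3,"tz": 0,"hand": 1},{"wx": 0,"wy": 0,"wz": 0,"tx": 0,"ty": -3,"tz": 0,"hand": 1},{"wx": 0,"wy": 0,"wz": 0,"tx": 0,"ty": -3,"tz": 0,"hand": 1},{"wx": 0,"wy": 0,"wz": 0,"tx": 0,"ty": -3,"tz": 0,"hand": 1}]'

```text
clock: 10.2
position: [0.5834, -0.0235, 0.2004]
ee_rot: [0.432, 3.111, 0.0]
force: [1.0, -0.0, -0.0]
width: 1.004
```

```bash
python3 go.py .556,-.2685,.2 .556,-.2685,.101
```

```text
t 10.2 p [ 0.5834 -0.0235  0.2004] w 1.004 F [ 1. -0. -0.] j [-0.36  0.43  0.43  1.76 -0.21  0.99  1.44]
tilt z [ 6.e-04  0.e+00 -1.e+00] y [0.272 0.962 0.   ]
.556,-.2685,.2 tool cm [ -4.04 -24.32   0.03] norm 24.7
.556,-.2685,.101 tool cm [ 0.01 -0.    9.9 ] norm 9.9
```

Call:
step_arm --plan '[{"wx": 0,"wy": 0,"wz": 0,"tx": -0.5,"ty": -3,"tz": 0,"hand": 1},{"wx": 0,"wy": 0,"wz": 0,"tx": -0.5,"ty": -3,"tz": 0,"hand": 1},{"wx": 0,"wy": 0,"wz": 0,"tx": -0.5,"ty": -3,"tz": 0,"hand": 1},{"wx": 0,"wy": 0,"wz": 0,"tx": -0.5,"ty": -3,"tz": 0,"hand": 1},{"wx": 0,"wy": 0,"wz": 0,"tx": -0.5,"ty": -3,"tz": 0,"hand": 1},{"wx": 0,"wy": 0,"wz": 0,"tx": -0.5,"ty": -3,"tz": 0,"hand": 1},{"wx": 0,"wy": 0,"wz": 0,"tx": -0.5,"ty": -3,"tz": 0,"hand": 1},{"wx": 0,"wy": 0,"wz": 0,"tx": -0.4,"ty": -2,"tz": 0,"hand": 1},{"wx": 0,"wy": 0,"wz": 0,"tx": -0.2,"ty": -1,"tz": 0,"hand": 1},{"wx": 0,"wy": 0,"wz": 0,"tx": 0,"ty": 0,"tz": 0,"hand": 1}]'

```text
clock: 11.03
position: [0.5571, -0.267, 0.2002]
ee_rot: [0.438, 3.11, -0.002]
force: [-0.1, 0.3, -0.9]
width: 1.004
```

Call:
step_arm --plan '[{"wx": 0,"wy": 0,"wz": 0,"tx": 0,"ty": 0,"tz": 0,"hand": 1},{"wx": 0,"wy": 0,"wz": 0,"tx": 0,"ty": 0,"tz": 0,"hand": 1},{"wx": 0,"wy": 0,"wz": 0,"tx": 0,"ty": 0,"tz": 0,"hand": 1},{"wx": 0,"wy": 0,"wz": 0,"tx": 0,"ty": 0,"tz": 0,"hand": 1},{"wx": 0,"wy": 0,"wz": 0,"tx": 0,"ty": 0,"tz": 0,"hand": 1},{"wx": 0,"wy": 0,"wz": 0,"tx": 0,"ty": 0,"tz": 0.5,"hand": 1},{"wx": 0,"wy": 0,"wz": 0,"tx": 0,"ty": 0,"tz": 1,"hand": 1},{"wx": 0,"wy": 0,"wz": 0,"tx": 0,"ty": 0,"tz": 1,"hand": 1},{"wx": 0,"wy": 0,"wz": 0,"tx": 0,"ty": 0,"tz": 0.5,"hand": 1},{"wx": 0,"wy": 0,"wz": 0,"tx": 0,"ty": 0,"tz": 0,"hand": 1}]'

```text
clock: 11.87
position: [0.5571, -0.2635, 0.1676]
ee_rot: [-0.432, -3.109, -0.001]
force: [-1.0, 0.2, 0.1]
width: 1.001
```

```bash
python3 go.py .556,-.2685,.101
python3 - <<'E'
from h import *
for n,pts in(('top',{'wide':(274,147),'slim':(431,174)}),('scene',{'wide':(330,273)})):
    im,d=grab(n,n+'3')
    cal=arm.calibration(n)
    V,U=np.mgrid[0:400,0:640]
    W=world(cal,np.c_[U.ravel(),V.ravel()],d.ravel()).reshape(400,640,3)
    c=np.array([.625,.123]);m=(np.hypot(W[...,0]-c[0],W[...,1]-c[1])<.07)&(d>0)
    for lo,hi in((.028,.042),(.066,.085),(.085,.3)):
        q=W[m&(W[...,2]>lo)&(W[...,2]<hi)]
        if len(q)>5:
            ctr,r=cv2.minEnclosingCircle(q[:,:2].astype(np.float32));print(n,lo,len(q),np.round(ctr,4),round(r,4),np.percentile(q[:,2],[5,50,98]).round(4))
E
```

```text
t 11.87 p [ 0.5571 -0.2635  0.1676] w 1.001 F [-1.   0.2  0.1] j [ 0.06  0.52  0.44  1.72 -0.26  0.97  1.89]
tilt z [-0.0031  0.0011 -1.    ] y [0.272 0.962 0.   ]
.556,-.2685,.101 tool cm [-0.05 -0.52  6.66] norm 6.7
top 0.028 253 [0.6251 0.1237] 0.0553 [0.029  0.0346 0.0405]
top 0.066 132 [0.6251 0.1243] 0.0324 [0.0675 0.0732 0.0781]
scene 0.028 590 [0.6263 0.1216] 0.0559 [0.0286 0.0347 0.0414]
scene 0.066 310 [0.6255 0.1216] 0.0327 [0.0667 0.0724 0.0766]
```

View pics/scene3.png

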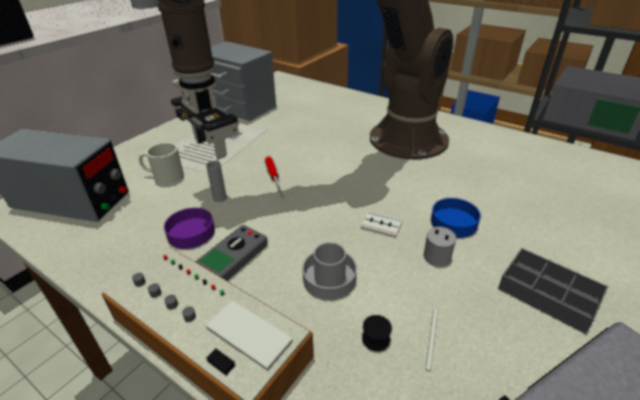

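View pics/top3.png

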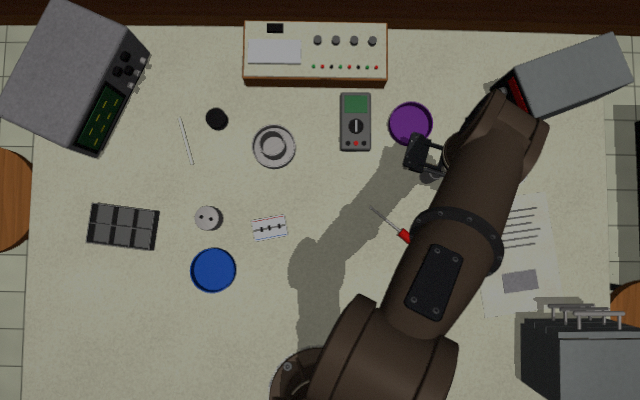

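The mid can is nested at scene (330,265), with its rim at z≈.073 and both views agreeing on centre (.625,.123). Now descending over the slim can at scene (216,181).

Call:
step_arm --plan '[{"wx": 0,"wy": 0,"wz": 0,"tx": 0,"ty": -0.3,"tz": 0,"hand": 1},{"wx": 0,"wy": 0,"wz": 0,"tx": 0,"ty": 0,"tz": 0.5,"hand": 1},{"wx": 0,"wy": 0,"wz": 0,"tx": 0,"ty": 0,"tz": 1,"hand": 1},{"wx": 0,"wy": 0,"wz": 0,"tx": 0,"ty": 0,"tz": 1,"hand": 1},{"wx": 0,"wy": 0,"wz": 0,"tx": 0,"ty": 0,"tz": 0.5,"hand": 1},{"wx": 0,"wy": 0,"wz": 0,"tx": 0,"ty": 0,"tz": 0,"hand": 1},{"wx": 0,"wy": 0,"wz": 0,"tx": 0,"ty": 0,"tz": 0,"hand": 1},{"wx": 0,"wy": 0,"wz": 0,"tx": 0,"ty": 0,"tz": 0,"hand": 1},{"wx": 0,"wy": 0,"wz": 0,"tx": 0,"ty": 0,"tz": 0,"hand": 1},{"wx": 0,"wy": 0,"wz": 0,"tx": 0,"ty": 0,"tz": 0,"hand": 1}]'

```text
clock: 12.8
position: [0.5576, -0.267, 0.1401]
ee_rot: [0.432, 3.111, -0.0]
force: [-0.1, -0.3, -0.2]
width: 0.998
```

```bash
python3 go.py .556,-.2685,.101
```

```text
t 12.8 p [ 0.5576 -0.267   0.1401] w 0.998 F [-0.1 -0.3 -0.2] j [ 0.07  0.55  0.43  1.74 -0.28  0.91  1.91]
tilt z [ 6.e-04 -2.e-04 -1.e+00] y [ 0.272  0.962 -0.   ]
.556,-.2685,.101 tool cm [ 0.11 -0.19  3.91] norm 3.9
```

Call:
step_arm --plan '[{"wx": 0,"wy": 0,"wz": 0,"tx": 0.1,"ty": -0.2,"tz": 0,"hand": 1},{"wx": 0,"wy": 0,"wz": 0,"tx": 0,"ty": 0,"tz": 0.5,"hand": 1},{"wx": 0,"wy": 0,"wz": 0,"tx": 0,"ty": 0,"tz": 1,"hand": 1},{"wx": 0,"wy": 0,"wz": 0,"tx": 0,"ty": 0,"tz": 1,"hand": 1},{"wx": 0,"wy": 0,"wz": 0,"tx": 0,"ty": 0,"tz": 0.8,"hand": 1},{"wx": 0,"wy": 0,"wz": 0,"tx": 0,"ty": 0,"tz": 0.4,"hand": 1},{"wx": 0,"wy": 0,"wz": 0,"tx": 0,"ty": 0,"tz": 0.2,"hand": 1},{"wx": 0,"wy": 0,"wz": 0,"tx": 0,"ty": 0,"tz": 0,"hand": 1},{"wx": 0,"wy": 0,"wz": 0,"tx": 0,"ty": 0,"tz": 0,"hand": 1},{"wx": 0,"wy": 0,"wz": 0,"tx": 0,"ty": 0,"tz": 0,"hand": 1}]'

```text
clock: 13.63
position: [0.5561, -0.2687, 0.1011]
ee_rot: [0.432, 3.111, -0.0]
force: [0.3, 0.1, 1.1]
width: 1.002
```

```bash
python3 go.py .556,-.2685,.101; python3 -c "
from h import *
im,_=grab('scene','s4')
cv2.imwrite('pics/s4c.png',cv2.resize(im[100:230,130:300,::-1],None,fx=4,fy=4))"
```

```text
t 13.63 p [ 0.5561 -0.2687  0.1011] w 1.002 F [0.3 0.1 1.1] j [ 0.09  0.6   0.41  1.77 -0.3   0.83  1.94]
tilt z [ 7.e-04 -2.e-04 -1.e+00] y [ 0.272  0.962 -0.   ]
.556,-.2685,.101 tool cm [0.02 0.02 0.01] norm 0.0
```

View pics/s4c.png

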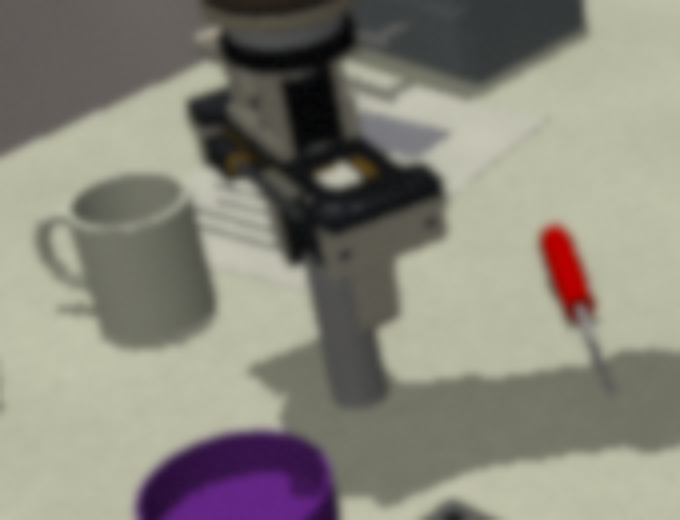

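The fingers straddle the slim can (crop 340,300). Closing gently.

Call:
step_arm --plan '[{"wx": 0,"wy": 0,"wz": 0,"tx": 0,"ty": 0,"tz": 0,"hand": 0.8},{"wx": 0,"wy": 0,"wz": 0,"tx": 0,"ty": 0,"tz": 0,"hand": 0.6},{"wx": 0,"wy": 0,"wz": 0,"tx": 0,"ty": 0,"tz": 0,"hand": 0.5},{"wx": 0,"wy": 0,"wz": 0,"tx": 0,"ty": 0,"tz": 0,"hand": 0.46},{"wx": 0,"wy": 0,"wz": 0,"tx": 0,"ty": 0,"tz": 0,"hand": 0.43},{"wx": 0,"wy": 0,"wz": 0,"tx": 0,"ty": 0,"tz": 0,"hand": 0.4},{"wx": 0,"wy": 0,"wz": 0,"tx": 0,"ty": 0,"tz": 0,"hand": 0.38},{"wx": 0,"wy": 0,"wz": 0,"tx": 0,"ty": 0,"tz": 0,"hand": 0.3},{"wx": 0,"wy": 0,"wz": 0,"tx": 0,"ty": 0,"tz": 0,"hand": 0.2},{"wx": 0,"wy": 0,"wz": 0,"tx": 0,"ty": 0,"tz": 0,"hand": 0.1}]' --force 20

```text
clock: 14.52
position: [0.5558, -0.2685, 0.1007]
ee_rot: [-0.432, -3.112, -0.0]
force: [0.5, -0.9, -0.7]
width: 0.39
```

Call:
step_arm --plan '[{"wx": 0,"wy": 0,"wz": 0,"tx": 0,"ty": 0,"tz": 0,"hand": 0.1},{"wx": 0,"wy": 0,"wz": 0,"tx": 0,"ty": 0,"tz": 0,"hand": 0.1},{"wx": 0,"wy": 0,"wz": 0,"tx": 0,"ty": 0,"tz": 0,"hand": 0.1},{"wx": 0,"wy": 0,"wz": 0,"tx": 0,"ty": 0,"tz": -0.4,"hand": 0.1},{"wx": 0,"wy": 0,"wz": 0,"tx": 0,"ty": 0,"tz": -0.8,"hand": 0.1},{"wx": 0,"wy": 0,"wz": 0,"tx": 0,"ty": 0,"tz": -1,"hand": 0.1},{"wx": 0,"wy": 0,"wz": 0,"tx": 0,"ty": 0,"tz": -1.2,"hand": 0.1},{"wx": 0,"wy": 0,"wz": 0,"tx": 0,"ty": 0,"tz": -1.2,"hand": 0.1},{"wx": 0,"wy": 0,"wz": 0,"tx": 0,"ty": 0,"tz": -1.2,"hand": 0.1},{"wx": 0,"wy": 0,"wz": 0,"tx": 0,"ty": 0,"tz": -1.2,"hand": 0.1}]'

```text
clock: 15.35
position: [0.556, -0.2687, 0.1725]
ee_rot: [0.432, 3.111, -0.0]
force: [0.1, 0.7, -1.0]
width: 0.389
```

Call:
step_arm --plan '[{"wx": 0,"wy": 0,"wz": 0,"tx": 0,"ty": 0,"tz": -1.2,"hand": 0.1},{"wx": 0,"wy": 0,"wz": 0,"tx": 0,"ty": 0,"tz": -1.2,"hand": 0.1},{"wx": 0,"wy": 0,"wz": 0,"tx": 0,"ty": 0,"tz": -1.2,"hand": 0.1},{"wx": 0,"wy": 0,"wz": 0,"tx": 0,"ty": 0,"tz": -0.8,"hand": 0.1},{"wx": 0,"wy": 0,"wz": 0,"tx": 0,"ty": 0,"tz": -0.4,"hand": 0.1},{"wx": 0,"wy": 0,"wz": 0,"tx": 0,"ty": 0,"tz": 0,"hand": 0.1},{"wx": 0,"wy": 0,"wz": 0,"tx": 0,"ty": 0,"tz": 0,"hand": 0.1},{"wx": 0,"wy": 0,"wz": 0,"tx": 0,"ty": 0,"tz": 0,"hand": 0.1},{"wx": 0,"wy": 0,"wz": 0,"tx": 0,"ty": 0,"tz": 0,"hand": 0.1},{"wx": 0,"wy": 0,"wz": 0,"tx": 0,"ty": 0,"tz": 0,"hand": 0.1}]'

```text
clock: 16.18
position: [0.5555, -0.2684, 0.2181]
ee_rot: [-0.432, -3.111, -0.0]
force: [-0.4, 0.0, -1.6]
width: 0.391
```

```bash
python3 go.py .6253,.123,.225; python3 -c "
from h import *
im,_=grab('scene','s5')
cv2.imwrite('pics/s5c.png',cv2.resize(im[60:230,130:300,::-1],None,fx=3,fy=3))"
```

```text
t 16.18 p [ 0.5555 -0.2684  0.2181] w 0.391 F [-0.4  0.  -1.6] j [ 0.05  0.47  0.46  1.66 -0.23  1.07  1.88]
tilt z [-1.1e-03  4.0e-04 -1.0e+00] y [0.272 0.962 0.   ]
.6253,.123,.225 tool cm [ 3.95 39.56 -0.68] norm 39.8
```

View pics/s5c.png

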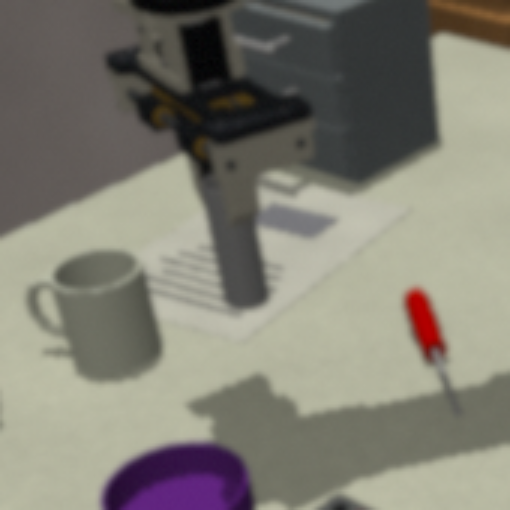

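The slim can is held upright (width .39 ≈ 36 mm), with its bottom clear at about .117. Moving over.

Call:
step_arm --plan '[{"wx": 0,"wy": 0,"wz": 0,"tx": 0.1,"ty": 0.6,"tz": 0,"hand": 0.1},{"wx": 0,"wy": 0,"wz": 0,"tx": 0.1,"ty": 1.2,"tz": 0,"hand": 0.1},{"wx": 0,"wy": 0,"wz": 0,"tx": 0.2,"ty": 1.8,"tz": 0,"hand": 0.1},{"wx": 0,"wy": 0,"wz": 0,"tx": 0.2,"ty": 2.2,"tz": 0,"hand": 0.1},{"wx": 0,"wy": 0,"wz": 0,"tx": 0.2,"ty": 2.2,"tz": 0,"hand": 0.1},{"wx": 0,"wy": 0,"wz": 0,"tx": 0.2,"ty": 2.2,"tz": 0,"hand": 0.1},{"wx": 0,"wy": 0,"wz": 0,"tx": 0.3,"ty": 2.2,"tz": 0,"hand": 0.1},{"wx": 0,"wy": 0,"wz": 0,"tx": 0.2,"ty": 2.2,"tz": 0,"hand": 0.1},{"wx": 0,"wy": 0,"wz": 0,"tx": 0.3,"ty": 2.2,"tz": 0,"hand": 0.1},{"wx": 0,"wy": 0,"wz": 0,"tx": 0.2,"ty": 2.2,"tz": 0,"hand": 0.1}]'

```text
clock: 17.07
position: [0.5883, -0.0776, 0.2187]
ee_rot: [-0.43, -3.112, -0.001]
force: [0.3, 0.6, -0.6]
width: 0.395
```

Call:
step_arm --plan '[{"wx": 0,"wy": 0,"wz": 0,"tx": 0.2,"ty": 2.2,"tz": 0,"hand": 0.1},{"wx": 0,"wy": 0,"wz": 0,"tx": 0.3,"ty": 2.2,"tz": 0,"hand": 0.1},{"wx": 0,"wy": 0,"wz": 0,"tx": 0.2,"ty": 2.2,"tz": 0,"hand": 0.1},{"wx": 0,"wy": 0,"wz": 0,"tx": 0.2,"ty": 2.2,"tz": 0,"hand": 0.1},{"wx": 0,"wy": 0,"wz": 0,"tx": 0.2,"ty": 2.2,"tz": 0,"hand": 0.1},{"wx": 0,"wy": 0,"wz": 0,"tx": 0.2,"ty": 2.2,"tz": 0,"hand": 0.1},{"wx": 0,"wy": 0,"wz": 0,"tx": 0.2,"ty": 2.2,"tz": 0,"hand": 0.1},{"wx": 0,"wy": 0,"wz": 0,"tx": 0.2,"ty": 2.2,"tz": 0,"hand": 0.1},{"wx": 0,"wy": 0,"wz": 0,"tx": 0.2,"ty": 1.6,"tz": 0,"hand": 0.1},{"wx": 0,"wy": 0,"wz": 0,"tx": 0.1,"ty": 0.8,"tz": 0,"hand": 0.1}]'

```text
clock: 17.9
position: [0.6232, 0.1217, 0.2184]
ee_rot: [-0.426, -3.112, -0.002]
force: [0.1, -0.7, -1.4]
width: 0.394
```

Call:
step_arm --plan '[{"wx": 0,"wy": 0,"wz": 0,"tx": 0,"ty": 0.4,"tz": 0,"hand": 0.1},{"wx": 0,"wy": 0,"wz": 0,"tx": 0,"ty": 0,"tz": 0,"hand": 0.1},{"wx": 0,"wy": 0,"wz": 0,"tx": 0,"ty": 0,"tz": 0,"hand": 0.1},{"wx": 0,"wy": 0,"wz": 0,"tx": 0,"ty": 0,"tz": 0,"hand": 0.1},{"wx": 0,"wy": 0,"wz": 0,"tx": 0,"ty": 0,"tz": 0,"hand": 0.1},{"wx": 0,"wy": 0,"wz": 0,"tx": 0,"ty": 0,"tz": 0,"hand": 0.1},{"wx": 0,"wy": 0,"wz": 0,"tx": 0,"ty": 0,"tz": 0,"hand": 0.1},{"wx": 0,"wy": 0,"wz": 0,"tx": 0,"ty": 0,"tz": 0,"hand": 0.1},{"wx": 0,"wy": 0,"wz": 0,"tx": 0,"ty": 0,"tz": 0,"hand": 0.1},{"wx": 0,"wy": 0,"wz": 0,"tx": 0,"ty": 0,"tz": 0,"hand": 0.1}]'

```text
clock: 18.73
position: [0.6247, 0.1214, 0.2188]
ee_rot: [0.432, 3.112, 0.0]
force: [-0.6, -0.1, -0.9]
width: 0.385
```

```bash
python3 go.py .6253,.123,.225; python3 -c "
from h import *
im,_=grab('scene','s6')
cv2.imwrite('pics/s6c.png',cv2.resize(im[130:320,250:420,::-1],None,fx=3,fy=3))"
```

```text
t 18.73 p [0.6247 0.1214 0.2188] w 0.385 F [-0.6 -0.1 -0.9] j [-0.54  0.49  0.4   1.61 -0.21  1.09  1.21]
tilt z [ 1.e-04  1.e-04 -1.e+00] y [0.272 0.962 0.   ]
.6253,.123,.225 tool cm [-0.02  0.17 -0.62] norm 0.6
```

View pics/s6c.png

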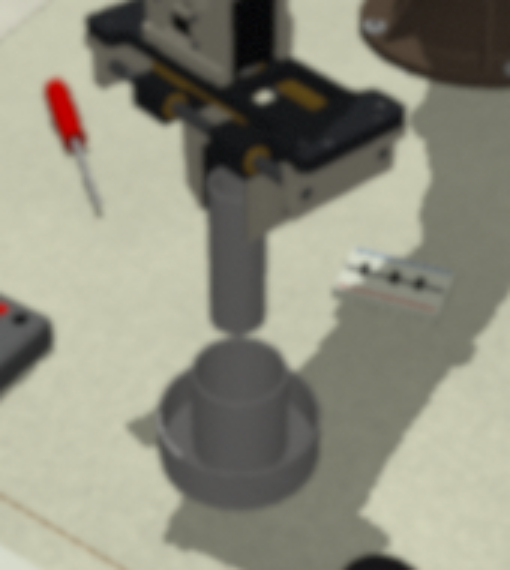

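The slim can hangs centred over the mid can (crop 240,320 over 240,375). Lowering in stages.

Call:
step_arm --plan '[{"wx": 0,"wy": 0,"wz": 0,"tx": 0,"ty": 0.15,"tz": 0.3,"hand": 0.1},{"wx": 0,"wy": 0,"wz": 0,"tx": 0,"ty": 0,"tz": 0.6,"hand": 0.1},{"wx": 0,"wy": 0,"wz": 0,"tx": 0,"ty": 0,"tz": 0.8,"hand": 0.1},{"wx": 0,"wy": 0,"wz": 0,"tx": 0,"ty": 0,"tz": 0.8,"hand": 0.1},{"wx": 0,"wy": 0,"wz": 0,"tx": 0,"ty": 0,"tz": 0.8,"hand": 0.1},{"wx": 0,"wy": 0,"wz": 0,"tx": 0,"ty": 0,"tz": 0.5,"hand": 0.1},{"wx": 0,"wy": 0,"wz": 0,"tx": 0,"ty": 0,"tz": 0.2,"hand": 0.1},{"wx": 0,"wy": 0,"wz": 0,"tx": 0,"ty": 0,"tz": 0,"hand": 0.1},{"wx": 0,"wy": 0,"wz": 0,"tx": 0,"ty": 0,"tz": 0,"hand": 0.1},{"wx": 0,"wy": 0,"wz": 0,"tx": 0,"ty": 0,"tz": 0,"hand": 0.1}]'

```text
clock: 19.62
position: [0.6254, 0.1229, 0.1791]
ee_rot: [0.432, 3.111, 0.0]
force: [-0.7, -0.1, -1.2]
width: 0.392
```

```bash
python3 go.py .6253,.123,.109; python3 -c "
from h import *
im,_=grab('scene','s7')
cv2.imwrite('pics/s7c.png',cv2.resize(im[130:320,250:420,::-1],None,fx=3,fy=3))"
```

```text
t 19.62 p [0.6254 0.1229 0.1791] w 0.392 F [-0.7 -0.1 -1.2] j [-0.54  0.53  0.39  1.65 -0.23  1.01  1.22]
tilt z [ 7.e-04  2.e-04 -1.e+00] y [0.272 0.962 0.   ]
.6253,.123,.109 tool cm [0.02 0.01 7.01] norm 7.0
```

View pics/s7c.png

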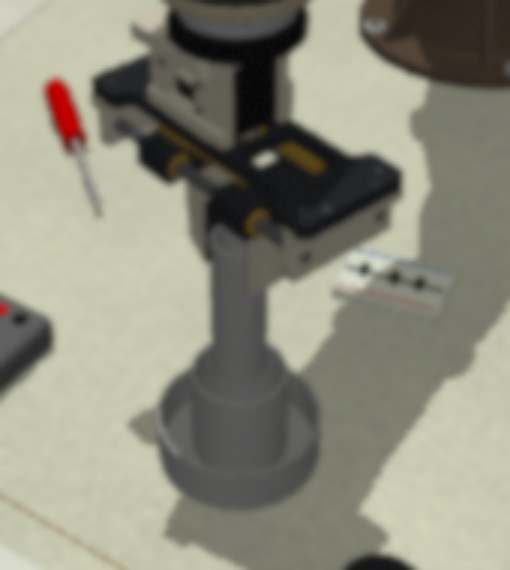

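Well centred over the opening, just above the rim. Continuing down 6 cm, then the last centimetre.

Call:
step_arm --plan '[{"wx": 0,"wy": 0,"wz": 0,"tx": 0,"ty": 0,"tz": 0.3,"hand": 0.1},{"wx": 0,"wy": 0,"wz": 0,"tx": 0,"ty": 0,"tz": 0.6,"hand": 0.1},{"wx": 0,"wy": 0,"wz": 0,"tx": 0,"ty": 0,"tz": 0.8,"hand": 0.1},{"wx": 0,"wy": 0,"wz": 0,"tx": 0,"ty": 0,"tz": 0.9,"hand": 0.1},{"wx": 0,"wy": 0,"wz": 0,"tx": 0,"ty": 0,"tz": 0.9,"hand": 0.1},{"wx": 0,"wy": 0,"wz": 0,"tx": 0,"ty": 0,"tz": 0.9,"hand": 0.1},{"wx": 0,"wy": 0,"wz": 0,"tx": 0,"ty": 0,"tz": 0.8,"hand": 0.1},{"wx": 0,"wy": 0,"wz": 0,"tx": 0,"ty": 0,"tz": 0.5,"hand": 0.1},{"wx": 0,"wy": 0,"wz": 0,"tx": 0,"ty": 0,"tz": 0.2,"hand": 0.1},{"wx": 0,"wy": 0,"wz": 0,"tx": 0,"ty": 0,"tz": 0,"hand": 0.1}]'

```text
clock: 20.5
position: [0.6248, 0.1228, 0.1191]
ee_rot: [-0.432, -3.111, 0.001]
force: [-1.6, -0.5, -1.4]
width: 0.391
```

Call:
step_arm --plan '[{"wx": 0,"wy": 0,"wz": 0,"tx": 0,"ty": 0,"tz": 0.2,"hand": 0.1},{"wx": 0,"wy": 0,"wz": 0,"tx": 0,"ty": 0,"tz": 0.2,"hand": 0.1},{"wx": 0,"wy": 0,"wz": 0,"tx": 0,"ty": 0,"tz": 0.2,"hand": 0.1},{"wx": 0,"wy": 0,"wz": 0,"tx": 0,"ty": 0,"tz": 0.1,"hand": 0.1},{"wx": 0,"wy": 0,"wz": 0,"tx": 0,"ty": 0,"tz": 0.1,"hand": 0.1},{"wx": 0,"wy": 0,"wz": 0,"tx": 0,"ty": 0,"tz": 0.1,"hand": 0.1},{"wx": 0,"wy": 0,"wz": 0,"tx": 0,"ty": 0,"tz": 0,"hand": 0.1},{"wx": 0,"wy": 0,"wz": 0,"tx": 0,"ty": 0,"tz": 0,"hand": 0.1},{"wx": 0,"wy": 0,"wz": 0,"tx": 0,"ty": 0,"tz": 0,"hand": 0.1},{"wx": 0,"wy": 0,"wz": 0,"tx": 0,"ty": 0,"tz": 0,"hand": 0.1}]'

```text
clock: 21.33
position: [0.6251, 0.1229, 0.1108]
ee_rot: [0.432, 3.112, 0.0]
force: [-0.0, 0.9, -0.9]
width: 0.391
```

```bash
python3 go.py .6253,.123,.109
```

```text
t 21.33 p [0.6251 0.1229 0.1108] w 0.391 F [-0.   0.9 -0.9] j [-0.52  0.61  0.36  1.71 -0.26  0.87  1.25]
tilt z [ 2.e-04  1.e-04 -1.e+00] y [0.272 0.962 0.   ]
.6253,.123,.109 tool cm [-0.01  0.02  0.18] norm 0.2
```

Call:
step_arm --plan '[{"wx": 0,"wy": 0,"wz": 0,"tx": 0,"ty": 0,"tz": 0.05,"hand": 0.1},{"wx": 0,"wy": 0,"wz": 0,"tx": 0,"ty": 0,"tz": 0.05,"hand": 0.1},{"wx": 0,"wy": 0,"wz": 0,"tx": 0,"ty": 0,"tz": 0.05,"hand": 0.1},{"wx": 0,"wy": 0,"wz": 0,"tx": 0,"ty": 0,"tz": 0.05,"hand": 0.1},{"wx": 0,"wy": 0,"wz": 0,"tx": 0,"ty": 0,"tz": 0,"hand": 0.1},{"wx": 0,"wy": 0,"wz": 0,"tx": 0,"ty": 0,"tz": 0,"hand": 0.1},{"wx": 0,"wy": 0,"wz": 0,"tx": 0,"ty": 0,"tz": 0,"hand": 0.1},{"wx": 0,"wy": 0,"wz": 0,"tx": 0,"ty": 0,"tz": 0,"hand": 0.1},{"wx": 0,"wy": 0,"wz": 0,"tx": 0,"ty": 0,"tz": 0,"hand": 0.1},{"wx": 0,"wy": 0,"wz": 0,"tx": 0,"ty": 0,"tz": 0,"hand": 0.1}]'

```text
clock: 22.17
position: [0.6251, 0.1229, 0.1087]
ee_rot: [0.432, 3.112, 0.0]
force: [-0.5, -0.6, -1.5]
width: 0.391
```

Call:
step_arm --plan '[{"wx": 0,"wy": 0,"wz": 0,"tx": 0,"ty": 0,"tz": 0.05,"hand": 0.1},{"wx": 0,"wy": 0,"wz": 0,"tx": 0,"ty": 0,"tz": 0.05,"hand": 0.1},{"wx": 0,"wy": 0,"wz": 0,"tx": 0,"ty": 0,"tz": 0,"hand": 0.1},{"wx": 0,"wy": 0,"wz": 0,"tx": 0,"ty": 0,"tz": 0,"hand": 0.1},{"wx": 0,"wy": 0,"wz": 0,"tx": 0,"ty": 0,"tz": 0,"hand": 0.1},{"wx": 0,"wy": 0,"wz": 0,"tx": 0,"ty": 0,"tz": 0,"hand": 0.1},{"wx": 0,"wy": 0,"wz": 0,"tx": 0,"ty": 0,"tz": 0,"hand": 0.1},{"wx": 0,"wy": 0,"wz": 0,"tx": 0,"ty": 0,"tz": 0,"hand": 0.1},{"wx": 0,"wy": 0,"wz": 0,"tx": 0,"ty": 0,"tz": 0,"hand": 0.1},{"wx": 0,"wy": 0,"wz": 0,"tx": 0,"ty": 0,"tz": 0,"hand": 0.1}]'

```text
clock: 23.0
position: [0.6256, 0.1228, 0.1086]
ee_rot: [0.432, 3.111, 0.001]
force: [-1.8, -0.6, 5.6]
width: 0.393
```

Contact (+5.6 N). Releasing and rising.

Call:
step_arm --plan '[{"wx": 0,"wy": 0,"wz": 0,"tx": 0,"ty": 0,"tz": 0,"hand": 0.5},{"wx": 0,"wy": 0,"wz": 0,"tx": 0,"ty": 0,"tz": 0,"hand": 0.7},{"wx": 0,"wy": 0,"wz": 0,"tx": 0,"ty": 0,"tz": 0,"hand": 0.8},{"wx": 0,"wy": 0,"wz": 0,"tx": 0,"ty": 0,"tz": 0,"hand": 0.9},{"wx": 0,"wy": 0,"wz": 0,"tx": 0,"ty": 0,"tz": 0,"hand": 0.9},{"wx": 0,"wy": 0,"wz": 0,"tx": 0,"ty": 0,"tz": 0,"hand": 0.9},{"wx": 0,"wy": 0,"wz": 0,"tx": 0,"ty": 0,"tz": -0.5,"hand": 0.9},{"wx": 0,"wy": 0,"wz": 0,"tx": 0,"ty": 0,"tz": -1,"hand": 0.9},{"wx": 0,"wy": 0,"wz": 0,"tx": 0,"ty": 0,"tz": -1.5,"hand": 0.9},{"wx": 0,"wy": 0,"wz": 0,"tx": 0,"ty": 0,"tz": -2,"hand": 0.9}]'

```text
clock: 23.83
position: [0.6245, 0.1227, 0.1581]
ee_rot: [-0.432, -3.11, 0.001]
force: [-0.1, 0.5, -0.4]
width: 0.901
```

Call:
step_arm --plan '[{"wx": 0,"wy": 0,"wz": 0,"tx": 0,"ty": 0,"tz": -2,"hand": 0.9},{"wx": 0,"wy": 0,"wz": 0,"tx": 0,"ty": 0,"tz": -2,"hand": 0.9},{"wx": 0,"wy": 0,"wz": 0,"tx": 0,"ty": 0,"tz": -2,"hand": 0.9},{"wx": 0,"wy": 0,"wz": 0,"tx": 1,"ty": -1,"tz": 0,"hand": 0.9},{"wx": 0,"wy": 0,"wz": 0,"tx": 2,"ty": -2,"tz": 0,"hand": 0.9},{"wx": 0,"wy": 0,"wz": 0,"tx": 2,"ty": -2,"tz": 0,"hand": 0.9},{"wx": 0,"wy": 0,"wz": 0,"tx": 2,"ty": -2,"tz": 0,"hand": 0.9},{"wx": 0,"wy": 0,"wz": 0,"tx": 2,"ty": -2,"tz": 0,"hand": 0.9},{"wx": 0,"wy": 0,"wz": 0,"tx": 1,"ty": -2,"tz": 0,"hand": 0.9},{"wx": 0,"wy": 0,"wz": 0,"tx": 0,"ty": -2,"tz": 0,"hand": 0.9}]'

```text
clock: 24.67
position: [0.4911, 0.025, 0.2186]
ee_rot: [-0.43, -3.111, -0.002]
force: [0.4, -0.5, -0.4]
width: 0.903
```

Call:
step_arm --plan '[{"wx": 0,"wy": 0,"wz": 0,"tx": 0,"ty": 0,"tz": 0,"hand": 0.9},{"wx": 0,"wy": 0,"wz": 0,"tx": 0,"ty": 0,"tz": 0,"hand": 0.9},{"wx": 0,"wy": 0,"wz": 0,"tx": 0,"ty": 0,"tz": 0,"hand": 0.9},{"wx": 0,"wy": 0,"wz": 0,"tx": 0,"ty": 0,"tz": 0,"hand": 0.9},{"wx": 0,"wy": 0,"wz": 0,"tx": 0,"ty": 0,"tz": 0,"hand": 0.9},{"wx": 0,"wy": 0,"wz": 0,"tx": 0,"ty": 0,"tz": 0,"hand": 0.9},{"wx": 0,"wy": 0,"wz": 0,"tx": 0,"ty": 0,"tz": 0,"hand": 0.9},{"wx": 0,"wy": 0,"wz": 0,"tx": 0,"ty": 0,"tz": 0,"hand": 0.9},{"wx": 0,"wy": 0,"wz": 0,"tx": 0,"ty": 0,"tz": 0,"hand": 0.9},{"wx": 0,"wy": 0,"wz": 0,"tx": 0,"ty": 0,"tz": 0,"hand": 0.9}]'

```text
clock: 25.5
position: [0.4935, 0.0251, 0.2177]
ee_rot: [-0.432, -3.112, 0.0]
force: [-0.2, -0.1, -0.2]
width: 0.901
```

```bash
python3 go.py
python3 - <<'E'
from h import *
for n in('top','scene'):
    im,d=grab(n,n+'8')
    cal=arm.calibration(n)
    V,U=np.mgrid[0:400,0:640]
    W=world(cal,np.c_[U.ravel(),V.ravel()],d.ravel()).reshape(400,640,3)
    def circ(k,c,R,lo,hi):
        m=(np.hypot(W[...,0]-c[0],W[...,1]-c[1])<R)&(d>0)
        q=W[m&(W[...,2]>lo)&(W[...,2]<hi)]
        if len(q)>5:
            ctr,r=cv2.minEnclosingCircle(q[:,:2].astype(np.float32));print(n,k,len(q),np.round(ctr,4),round(r,4),np.percentile(q[:,2],[5,50,98]).round(4))
    c=(.625,.123)
    circ('wide',c,.07,.028,.042);circ('mid',c,.05,.066,.082);circ('slim',c,.05,.107,.125);circ('sealed',(.442,.278),.05,.055,.07)
    if n=='scene':cv2.imwrite('pics/s8c.png',cv2.resize(im[130:320,250:480,::-1],None,fx=3,fy=3))
E
```

```text
t 25.5 p [0.4935 0.0251 0.2177] w 0.901 F [-0.2 -0.1 -0.2] j [-0.51  0.26  0.44  1.95 -0.13  0.96  1.29]
tilt z [-1.e-04 -0.e+00 -1.e+00] y [ 0.272  0.962 -0.   ]
top wide 144 [0.6259 0.1239] 0.055 [0.0291 0.034  0.0402]
top mid 86 [0.625  0.1242] 0.0319 [0.067  0.0735 0.0798]
top slim 39 [0.6248 0.1265] 0.0176 [0.1081 0.1128 0.1173]
top sealed 475 [0.4411 0.2773] 0.03 [0.0564 0.0603 0.0678]
scene wide 500 [0.6259 0.1223] 0.0559 [0.0288 0.0346 0.041 ]
scene mid 325 [0.6256 0.1221] 0.0327 [0.0665 0.0734 0.0812]
scene slim 146 [0.6257 0.1219] 0.0181 [0.1076 0.112  0.1157]
scene sealed 481 [0.4404 0.2775] 0.0317 [0.0575 0.0611 0.0684]
```

View pics/s8c.png

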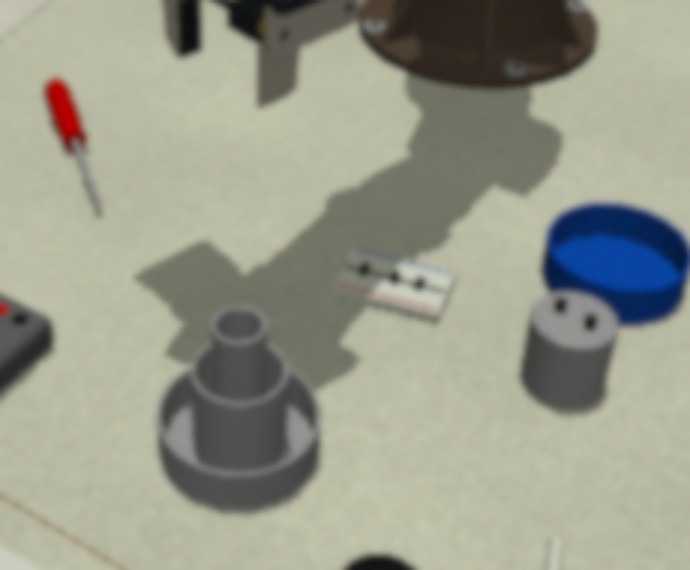

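View pics/top8.png

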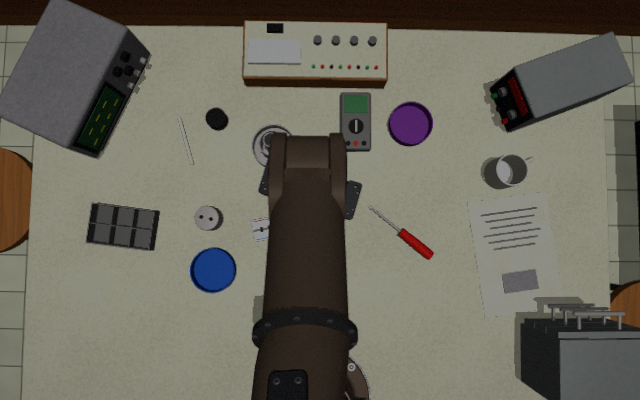

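The scene view shows all three cans nested, concentric and upright (crop 240,410), and the gripper clear. The top view is partly hidden by the arm, which accounts for its 2–4 mm offset on the slim can. Rim heights are .034, .073 and .112, as expected when each can is fully seated.

```bash
python3 -c "
from cell import arm
print(arm.sign_off())"
```

```text
the job is handed in; nothing more can be done
None
```

The magnetic screen is together and handed in at about 25.6 s. I stood the middle can in the wide steel one, then the slim can in the middle one. Each was lowered until the wrist force showed it touching the floor, then let go.

- **Seating:** the last look showed rims at about 34, 73 and 112 mm, which is what fully seated cans should give. The scene view puts all three axes within 1 mm of each other.
- **One disagreement:** the top view puts the slim can 2–4 mm further over in y. The arm partly hid it in that view, and the offset is still well inside the 15 mm limit.
- **Closed can:** it stayed where it was to within about 2 mm, which is the measuring error. The gripper ended clear of everything.
- **Refused calls:** the first two move calls were rejected for missing keys, and nothing moved.

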